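# Put the mixed-up fossil and mineral specimens back in their own display trays

## Task

The three specimens on the bench are all in the wrong display trays: put the round ammonite in the round tray, the trilobite slab lengthwise in the long tray and the pyrite cube in the square tray, each in the middle of its tray and right side up. Make room by parking one of them on the middle of the empty cork mat and letting go of it there for a moment before moving the rest. Set the specimens down, do not drop them, and leave the slide box, the petri dish and the magnifier where they are.

Things in the scene. Friction and masses are not known exactly. Their poses are not given: they have to be found in the camera images.
- ammonite: Ammonite fossil: a flat round beige stone disc, 58 mm across and 24 mm high, a dark spiral on its top face (up to 2 mm proud). Loose, 0.13 to 0.22 kg. Origin at the centre of its underside, z up. Belongs in the round tray; starts near the middle of the long tray.
- trilobite: Trilobite fossil: an oblong grey slate slab 76 mm long (own x), 36 mm wide (own y), 24 mm high, with a black trilobite relief on top (up to 4 mm proud). Loose, 0.14 to 0.25 kg. Origin at the centre of its underside, z up; either end may point either way. Belongs in the long tray; starts near the middle of the square tray.
- pyrite: Pyrite crystal: a brass-coloured cube 40 x 40 mm and 38 mm high with upright flat sides parallel to its own x and y, and two small crystals grown on its top (to 44 mm high, within the outline). Loose, 0.22 to 0.39 kg. Origin at the centre of its underside, z up. Belongs in the square tray; starts near the middle of the round tray.
- round_tray: Round shallow dark wood tray, 112 mm across outside, 104 mm inside. Origin at the centre of its underside on the table, z up. All trays are screwed down; their floor lies 5 mm and their rim top 9 mm above the table, the rim is 4 mm thick.
- long_tray: Oblong shallow dark wood tray, 136 mm long (own x) by 76 mm wide (own y) outside, 128 x 68 mm inside. Origin at the centre of its underside on the table, z up. Fixed; floor 5 mm, rim top 9 mm above the table.
- square_tray: Square shallow dark wood tray, 100 x 100 mm outside, 92 x 92 mm inside, sides along its own x and y. Origin at the centre of its underside on the table, z up. Fixed; floor 5 mm, rim top 9 mm above the table.
- cork_mat: Flat cork mat, 120 mm (own x) by 100 mm (own y), 4 mm thick, fixed, empty at the start: the free spot. Origin at the centre of its underside on the table, z up.
- slide_box: Bystander: open black box of glass microscope slides, 100 mm (own x) by 80 mm (own y), 31 mm high, loose, standing among the trays. Origin at the centre of its underside.
- petri_dish: Bystander: clear closed petri dish, 92 mm across, 15 mm high (18 mm with what is in it), loose, beside the trays on the robot's left. Origin at the centre of its underside.
- magnifier: Bystander: hand magnifier lying flat, steel-rimmed lens 69 mm across, black handle 14 mm thick that reaches 129 mm from the lens centre along own -x; loose, beside the trays on the robot's right. Origin under the lens centre.

How it is judged:
By the outcome, as a careful person would: the job done as asked, in the order asked, and still so for the second after the job is handed in, with the robot touching nothing.
It also fails if it takes over 112 s, if anything falls off the work surface, if the arm or the gripper's body presses on something with over 40 N, if the wrist force passes 120 N, or if a joint passes its speed limit or range.

## Robot

A 6-joint arm with a two-finger parallel gripper is mounted at the origin on the work surface. World frame = base frame: x ahead of the robot, y to its left, z up, the work surface at z = 0. Lengths are in mm, angles in degrees, forces in N, time in s.
With the tool pointing down it reaches from about 350 to 850 mm from the base axis. Payload 8.1 kg.
Tool frame: the origin (TCP) lies on the centre line of the jaws, within the pads' length; the fingertips stand 19 mm ahead of it and the grasp point (between the pads) is the TCP; z points along the fingers, y is the direction in which the jaws open and shut (so a half turn about z gives the same grasp; the last joint's range is limited). The gripper opens to 85 mm and grips with 20 to 120 N. Pads are 22 mm wide; open, the fingers measure 114 mm over their backs; the gripper's body (76 mm by 85 mm) begins 54 mm behind the grasp point. The pads swing forward as they close: fully open they stand 13 mm farther back than shut.
Start: joints at [-77.831, 7.471, 85.268, -0, 87.261, -4.893], TCP at [176.071, -573.589, 250.292] pointing down, gripper open.
Joint ranges: [-169.43, 169.43], [-51.17, 129.36], [1.28, 143.12], [-76.62, 256.62], [0, 156.53], [-152.29, 152.29]. Speed limits (degrees/s): [136.94, 136.94, 159.86, 180, 180, 180].

## Interface

Orientations are given as [roll, pitch, yaw] about the fixed x, y, z axes, in that order (R = Rz(yaw) Ry(pitch) Rx(roll)).
In Python, from bench import r, viewer gives the robot as it stands.
- The arm moves only by the tool carry_out, never from a script. Its argument "commands" is a list that holds one entry, the list of rows, each a list of 7 numbers: the finger opening in mm, from 0 to 85.4, then the shift along the tool's x, y, z in mm, then the turn, a rotation vector about the tool's x, y, z in degrees. A call has 1 to 5 rows; each row is the pose to reach, as a shift and turn from the pose commanded when the call began, along the tool's axes at that moment; what a row does not reach only later rows make up. A row lasts 1/8 s, in which the tool goes at most 62.5 mm and 10.7 degrees, less where a joint would pass 70% of its speed; a pose out of reach is approached as far as the arm can. A call with a gripper value outside its range is refused whole. The fingers move at their own pace and stop on an object; "grip_force" is the grip in N (left out, the last holds). Time passes only in rows, so rows that repeat a pose let the fingers close. It gives the time, the measured TCP pose, the force and the opening at its end, in the units of the state.
- r.sense(): the state, without advancing time (a new reading comes with each control period).
- viewer.snapshot(name): name is "side" or "top" or "wrist"; returns the picture (384x512x3 uint8, red, green, blue); there is no depth.
- viewer.calibration(name): a dict with "camera_matrix" (3x3 intrinsics, pixels), "rvec" (rotation vector, rad) and "tvec" (3), from world to camera coordinates, as OpenCV has them. Camera axes: x right, y down, z forward; pixel columns grow to the right and rows downward; lengths in mm; the calibration is good to about 2 mm. A picture is of the moment at which its call begins: read the wrist's pose just before it. calibration takes no time and is no camera call; for the wrist camera it gives the pose at the moment of the call.
- r.hand_in(): hands the job in, once; it reports no verdict.
The state is a dict: "time": time; "joint_pos": joint angles; "qd": joint speeds; "joint_efforts": joint torques, N m; "tool_pos": TCP position; "tcp_rot": TCP orientation; "ft_force": force on the tool from outside, world axes, zero at the start; "wrist_torque": the same for the moment, N m; "finger_gap": finger opening in mm.
Only numpy, scipy, OpenCV 4.12 (cv2) and the standard library are available. Lean on these libraries where they do the work, as an engineer would, in place of code of your own. Each camera call takes 0.05 s, during which the arm holds its last target. There are 200 camera calls.

## Working session

There is one attempt and no reset: what is moved stays moved. The work goes in short steps, Python scripts to look and compute and a tool call to move; the robot and the scene stay as the last step left them, time stands still between calls to the robot, and variables do not carry over. Pictures are saved under pics/ and viewed, about 12 in all and at most 16, crops included, and the job is handed in when it is done.

Besides the shell and the picture viewer there is one more tool, called after "Call:" as a command line: name --argument value ..., lists and objects as JSON in quotes. carry_out: Moves the arm, as the interface text tells. Its arguments: {"type":"object","properties":{"commands":{"type":"array","items":{"type":"array","items":{"type":"array","items":{"type":"number"}}}},"grip_force":{"type":"number"}},"required":["commands"]}

```bash
mkdir -p pics; ls; python3 - <<'E'
from bench import r, viewer
import cv2
s=r.sense(); print(s)
for n in ["top","side"]:
    cv2.imwrite(f"pics/{n}0.png",cv2.cvtColor(viewer.snapshot(n),cv2.COLOR_RGB2BGR)); print(n,viewer.calibration(n))
E
```

```text
pics
{'time': 0.0, 'joint_pos': array([-7.78329650e+01,  7.51543604e+00,  8.53301446e+01,  8.57433610e-04,
        8.72616958e+01, -4.89395616e+00]), 'qd': array([-0.02256453,  0.0583557 , -0.03415861,  0.08536751, -0.02068557,
       -0.09339758]), 'joint_efforts': array([ 1.78580365e-03, -5.69396138e+01, -5.00544190e+01, -2.67007053e-04,
        1.49047875e-02, -2.49053608e-05]), 'tool_pos': array([ 175.94079881, -573.07908517,  249.23269119]), 'tcp_rot': array([-1.79893188e+02, -1.00052000e-02,  1.70609401e+01]), 'ft_force': array([0.37878752, 1.15807458, 0.03674818]), 'wrist_torque': array([0.00042171, 0.03016426, 0.01126304]), 'finger_gap': 85.60792658304457}
top {'camera_matrix': array([[449.61201636,   0.        , 255.601162  ],
       [  0.        , 449.61201636, 189.18737366],
       [  0.        ,   0.        ,   1.        ]]), 'rvec': array([ 2.21901002, -2.17367329,  0.08571135]), 'tvec': array([-23.74344715, 555.25693088, 956.96297026])}
side {'camera_matrix': array([[346.60710921,   0.        , 255.85709191],
       [  0.        , 346.60710921, 194.71335238],
       [  0.        ,   0.        ,   1.        ]]), 'rvec': array([ 0.44657131, -2.77248245,  1.15353044]), 'tvec': array([543.89042499, 148.92899121, 712.82099775])}
```

View pics/top0.png

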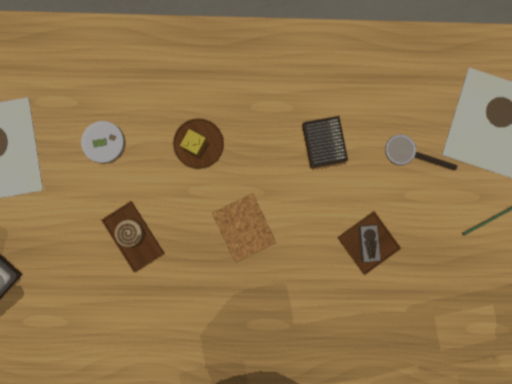

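The top view shows the round tray with the cube at (198,143), the long tray with the ammonite at (133,236), the square tray with the trilobite at (369,242) and the mat at (244,228). Next I measure them by colour masks.

```bash
cat > h.py <<'E'
from bench import r, viewer
import cv2, numpy as np
def snap(n):
    r.sense(); c=viewer.calibration(n); return viewer.snapshot(n),c
def ray(c,px,z):
    px=np.array(px,float).reshape(-1,2); R,_=cv2.Rodrigues(c["rvec"])
    d=np.c_[px,np.ones(len(px))]@np.linalg.inv(c["camera_matrix"]).T@R
    o=-R.T@np.array(c["tvec"]).ravel()
    return o+d*((z-o[2])/d[:,2])[:,None]
def proj(c,p): return cv2.projectPoints(np.array(p,float).reshape(-1,1,3),c["rvec"],c["tvec"],c["camera_matrix"],None)[0].reshape(-1,2)
def blob(mask,roi):
    m=np.zeros(mask.shape,np.uint8); x0,y0,x1,y1=roi; m[y0:y1,x0:x1]=mask[y0:y1,x0:x1]
    m=cv2.morphologyEx(m,cv2.MORPH_OPEN,np.ones((2,2),np.uint8))
    cs=cv2.findContours(m,cv2.RETR_EXTERNAL,cv2.CHAIN_APPROX_NONE)[0]
    return cv2.convexHull(max(cs,key=cv2.contourArea)).reshape(-1,2)
def rect(c,h,z):
    q=ray(c,h,z)[:,:2].astype(np.float32); (x,y),(w,l),a=cv2.minAreaRect(q)
    if w<l: w,l,a=l,w,a+90
    return [round(float(v),1) for v in (x,y,w,l,a)]
E
python3 - <<'E'
from h import *
im=cv2.cvtColor(cv2.imread("pics/top0.png"),cv2.COLOR_BGR2RGB);c=viewer.calibration("top")
hsv=cv2.cvtColor(im,cv2.COLOR_RGB2HSV);V=hsv[...,2];S=hsv[...,1];H=hsv[...,0]
for p in [(108,215),(129,234),(370,228),(370,240),(194,137),(200,155),(180,145),(244,228),(240,215),(350,243),(250,300),(100,200)]: print(p,im[p[1],p[0]],hsv[p[1],p[0]])
dark=((V<100)*255).astype(np.uint8)
R={'round':(165,110,232,175),'long':(95,195,170,278),'square':(330,205,408,280),'box':(295,110,355,175),'mag':(380,125,460,175)}
for k,v in R.items(): print(k,rect(c,blob(dark,v),9 if k!='box' else 31))
b=cv2.resize(im[100:280,90:410],None,fx=2.5,fy=2.5,interpolation=cv2.INTER_CUBIC)
cv2.imwrite("pics/crop0.png",cv2.cvtColor(b,cv2.COLOR_RGB2BGR))
E
```

```text
(108, 215) [104  74  42] [ 15 152 104]
(129, 234) [119  99  72] [ 17 101 119]
(370, 228) [103  97  90] [ 16  32 103]
(370, 240) [57 47 34] [ 17 103  57]
(194, 137) [163 148  60] [ 26 161 163]
(200, 155) [64 43 23] [ 15 163  64]
(180, 145) [126 109  57] [ 23 140 126]
(244, 228) [139 100  58] [ 16 149 139]
(240, 215) [148 108  64] [ 16 145 148]
(350, 243) [81 50 28] [ 12 167  81]
(250, 300) [145 115  70] [ 18 132 145]
(100, 200) [160 127  78] [ 18 131 160]
round [652.2, 112.8, 109.5, 105.7, 46.3]
long [446.5, 249.4, 134.1, 76.4, 34.0]
square [442.7, -263.3, 99.5, 99.0, 126.7]
box [657.9, -160.3, 103.1, 84.1, 11.7]
mag [624.8, -410.8, 95.5, 13.5, 72.7]
```

View pics/crop0.png

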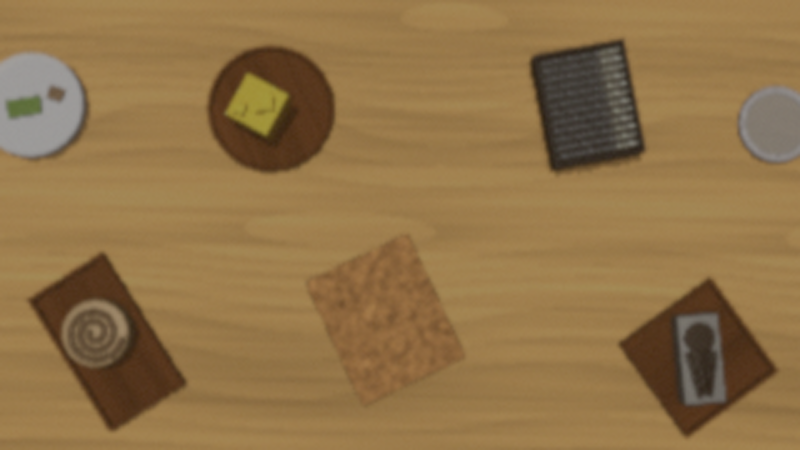

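Tray fits match the given sizes. From the crop (×2.5, offset 90,100): cube top corners (252,72),(292,97),(268,137),(226,110); trilobite top (674,315),(717,312),(726,402),(683,405); ammonite top centre (96,332), r≈34; mat corners (306,282),(408,235),(465,356),(368,405).

```bash
cat >> h.py <<'E'
def rot(yaw):
    a=np.radians(yaw); c,s=np.cos(a),np.sin(a); return np.array([[c,s,0],[s,-c,0],[0,0,-1]])
def shift(cmd,yaw,goal,gyaw):
    "tool-axis shift and z turn from commanded pose to goal"
    d=rot(yaw).T@(np.array(goal,float)-cmd); return np.round(d,1), round(-((gyaw-yaw+180)%360-180),1)
E
python3 - <<'E'
from h import *
c=viewer.calibration("top")
f=lambda p:np.array(p,float)/2.5+[90,100]-.3
print('cube',rect(c,f([(252,72),(292,97),(268,137),(226,110)]),43))
print('tri',rect(c,f([(674,315),(717,312),(726,402),(683,405)]),29))
print('mat',rect(c,f([(306,282),(408,235),(465,356),(368,405)]),4))
print('amm',ray(c,f([(96,332)]),29), ray(c,f([(96,332),(130,332)]),29)[:,1])
cal=viewer.calibration("wrist");print(cal)
R,_=cv2.Rodrigues(cal["rvec"]);print(-R.T@np.ravel(cal["tvec"]),R)
g=[640,120,170]; print(shift(np.array([176.07,-573.59,250.29]),17.06,g,17.06))
E
```

```text
cube [653.0, 121.5, 42.5, 39.7, 58.4]
tri [444.8, -257.9, 77.3, 37.1, 5.9]
mat [471.5, 11.0, 119.9, 98.3, 26.4]
amm [[457.19907079 256.34077839  29.        ]] [256.34077839 227.61921437]
{'camera_matrix': array([[290.09677945,   0.        , 254.16562752],
       [  0.        , 290.09677945, 192.86426827],
       [  0.        ,   0.        ,   1.        ]]), 'rvec': array([-2.31309443,  1.70967386,  0.27410845]), 'tvec': array([-600.09443447,  -39.75390323,  380.06661156])}
[ 252.71161651 -550.90054008  372.54498541] [[ 0.29312206 -0.95607327 -0.00183118]
 [-0.90872572 -0.27920005  0.31026586]
 [-0.29714816 -0.08928172 -0.95064807]]
(array([ 647. , -527. ,   80.3]), -0.0)
```

```bash
python3 - <<'E'
from h import *
print(shift(np.array([176.07,-573.59,250.29]),17.06,[445,-258,150],6))
E
```

```text
(array([ 349.7, -222.8,  100.3]), 11.1)
```

Call:
carry_out --commands '[[[85,50,-32,14,0,0,2],[85,105,-67,30,0,0,4],[85,160,-102,46,0,0,6],[85,215,-137,62,0,0,8.5],[85,265,-169,76,0,0,11.1]]]'

```text
time: 0.72
tool_pos: [372.8, -341.6, 176.4]
tcp_rot: [-180.0, 0.0, 5.9]
ft_force: [1.2, -0.4, -0.4]
finger_gap: 85.1
```

```bash
python3 - <<'E'
from h import *
cmd=np.array([176.07,-573.59,250.29])+rot(17.06)@[265,-169,76]
print(cmd,shift(cmd,5.96,[445,-258,150],5.96)); s=r.sense(); print(s['time'],s['tool_pos'],s['tcp_rot'])
E
```

```text
[ 379.82945176 -334.28248692  174.29      ] (array([ 72.7, -69.1,  24.3]), -0.0)
0.725 [ 372.81049156 -341.59103717  176.377672  ] [-1.79984053e+02  7.32365299e-03  5.86578090e+00]
```

Call:
carry_out --commands '[[[85,40,-38,13,0,0,0],[85,72.7,-69,24.3,0,0,0],[85,72.7,-69,24.3,0,0,0],[85,72.7,-69,24.3,0,0,0]]]'

```text
time: 1.23
tool_pos: [436.8, -267.4, 152.7]
tcp_rot: [-180.0, 0.0, 6.0]
ft_force: [-0.4, -1.0, 0.4]
finger_gap: 84.6
```

```bash
python3 - <<'E'
from h import *
s=r.sense(); print(s['time'],s['tool_pos'],s['tcp_rot'])
im,c=snap("wrist"); np.savez("w1.npz",im=im,**{k:np.array(v) for k,v in c.items()})
cv2.imwrite("pics/w1.png",cv2.cvtColor(im,cv2.COLOR_RGB2BGR))
E
```

```text
1.225 [ 436.8290784  -267.42120031  152.68399231] [-1.79999230e+02  4.32487571e-02  6.00519409e+00]
```

View pics/w1.png

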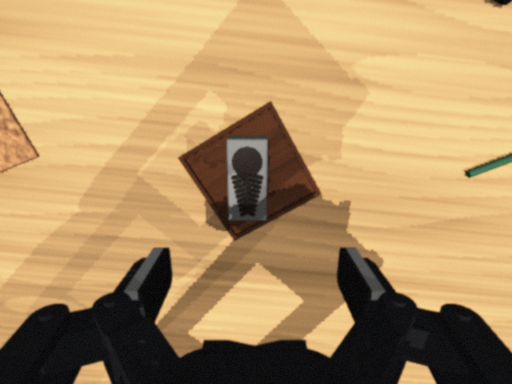

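The slab's top shows at corners (227,138),(267,138),(268,219),(228,219), aligned with the jaws. The tray corners are (271,103),(319,192),(236,237),(180,157).

```bash
python3 - <<'E'
from h import *
s=r.sense(); print(s['time'],s['tool_pos'],s['tcp_rot'],s['qd'])
z=np.load("w1.npz"); c={k:z[k] for k in z if k!='im'}
t=rect(c,[(227,138),(267,138),(268,219),(228,219)],29); print('tri',t)
print('tray',rect(c,[(271,103),(319,192),(236,237),(180,157)],9))
p=np.array(s['tool_pos']); print(shift(p,6,[t[0],t[1],31],6))
E
```

```text
1.275 [ 436.73469054 -267.95945565  152.98343496] [1.79981673e+02 1.64187559e-02 5.93792835e+00] [-0.89452128 -0.28824326 -0.28673422 -0.03919618 -0.10927146  0.22410456]
tri [447.3, -261.5, 74.0, 36.9, 6.0]
tray [447.1, -264.3, 96.6, 96.6, 36.2]
(array([ 11.2,  -5.3, 122. ]), 0)
```

Call:
carry_out --commands '[[[85,10,-7,40,0,0,0],[85,10,-7,75,0,0,0],[85,10,-7,100,0,0,0],[85,10,-7,100,0,0,0],[85,10,-7,100,0,0,0]]]'

```text
time: 1.9
tool_pos: [446.7, -260.5, 54.2]
tcp_rot: [179.9, -0.1, 5.9]
ft_force: [-0.7, 0.8, 1.1]
finger_gap: 84.9
```

```bash
python3 - <<'E'
from h import *
s=r.sense(); print(s['time'],s['tool_pos'],s['tcp_rot'],s['ft_force'])
im,c=snap("wrist"); cv2.imwrite("pics/w2.png",cv2.cvtColor(im,cv2.COLOR_RGB2BGR))
E
```

```text
1.9 [ 446.67553052 -260.5449127    54.23280639] [ 1.79932924e+02 -6.83139906e-02  5.88462006e+00] [-0.66434351  0.77114424  1.10402047]
```

View pics/w2.png

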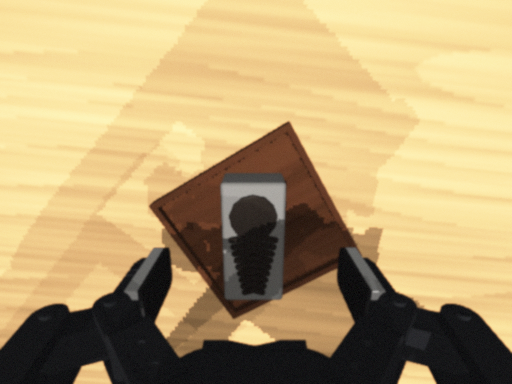

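The slab, columns 222–284, is centred between the jaws. I go down and grip.

Call:
carry_out --commands '[[[85,0,0,12,0,0,0],[85,0,0,23,0,0,0],[85,0,0,23,0,0,0],[85,0,0,23,0,0,0]]]' --grip_force 45

```text
time: 2.45
tool_pos: [446.3, -259.1, 29.7]
tcp_rot: [-180.0, 0.0, 6.0]
ft_force: [-0.7, 1.2, 0.6]
finger_gap: 84.9
```

Call:
carry_out --commands '[[[30,0,0,0,0,0,0],[30,0,0,0,0,0,0],[30,0,0,0,0,0,0],[30,0,0,0,0,0,0],[30,0,0,0,0,0,0]]]'

```text
time: 3.08
tool_pos: [446.8, -259.5, 30.3]
tcp_rot: [180.0, -0.0, 6.0]
ft_force: [-0.2, 0.6, 4.5]
finger_gap: 34.8
```

Call:
carry_out --commands '[[[30,0,0,-8,0,0,0],[30,0,0,-28,0,0,0],[30,0,0,-55,0,0,0],[30,0,0,-80,0,0,0],[30,0,0,-80,0,0,0]]]' --grip_force 60

```text
time: 3.7
tool_pos: [447.6, -260.1, 111.9]
tcp_rot: [179.9, -0.2, 6.0]
ft_force: [0.5, -1.0, -2.1]
finger_gap: 34.5
```

```bash
python3 - <<'E'
from h import *
s=r.sense(); p=s['tool_pos'];print(s['time'],p,s['tcp_rot'],s['ft_force'],s['finger_gap'])
im,c=snap("wrist"); cv2.imwrite("pics/w3.png",cv2.cvtColor(im,cv2.COLOR_RGB2BGR))
print(shift(p,6,[471.5,11,110],26.4))
E
```

```text
3.7 [ 447.57866555 -260.09649262  111.94113252] [ 1.79850808e+02 -1.69735913e-01  5.96325166e+00] [ 0.51276631 -1.01466209 -2.06977925] 34.53758995656763
(array([  52.1, -267.1,    1.9]), -20.4)
```

View pics/w3.png

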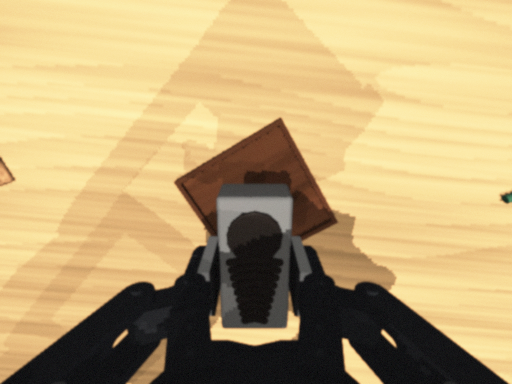

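The slab is held level, its top running from row 197 to 327, and the tray below is empty. I work out the offset of the slab centre from the TCP and re-measure the square tray.

```bash
python3 - <<'E'
from h import *
s=r.sense(); p=s['tool_pos'];c=viewer.calibration("wrist")
q=ray(c,[(254,197),(254,327)],p[2]-1); d=(q-p)@rot(6); print('ends in tool x',d[:,0], d[:,0].mean(),d[:,1])
print('tray',ray(c,[(280,119),(337,220),(176,182)],9))
E
```

```text
ends in tool x [ 37.56751863 -35.27114149] 1.1481885680201351 [0.9115361  0.82938144]
tray [[ 513.77239423 -273.06593631    9.        ]
 [ 437.04533555 -331.46196597    9.        ]
 [ 456.33009654 -196.33915358    9.        ]]
```

Call:
carry_out --commands '[[[30,8,-40,0,0,0,-4],[30,19,-95,0,0,0,-8],[30,30,-150,0,0,0,-12],[30,40,-205,0,0,0,-16],[30,46,-240,0,0,0,-20.4]]]'

```text
time: 4.38
tool_pos: [465.7, -13.3, 107.9]
tcp_rot: [-179.9, 0.1, 26.6]
ft_force: [0.7, 0.2, -1.7]
finger_gap: 34.6
```

```bash
python3 - <<'E'
from h import *
s=r.sense(); p=s['tool_pos'];print(s['time'],p,s['tcp_rot'],s['ft_force'],s['finger_gap'])
print(shift(p,s['tcp_rot'][2],[471.5,11,110],26.4))
E
```

```text
4.375 [465.6907411  -13.25307459 107.87622082] [-1.79882574e+02  1.31048997e-01  2.65828462e+01] [ 0.72322988  0.20516374 -1.6559566 ] 34.55893766315587
(array([ 16. , -19.1,  -2.1]), np.float64(0.2))
```

Call:
carry_out --commands '[[[30,16,-19,20,0,0,0],[30,16,-19,45,0,0,0],[30,16,-19,60,0,0,0],[30,16,-19,60,0,0,0],[30,16,-19,60,0,0,0]]]'

```text
time: 5.0
tool_pos: [473.4, 7.9, 50.3]
tcp_rot: [180.0, -0.0, 26.3]
ft_force: [0.5, 0.4, -1.3]
finger_gap: 34.5
```

```bash
python3 - <<'E'
from h import *
s=r.sense(); p=s['tool_pos'];print(s['time'],p,s['tcp_rot'],s['ft_force'],s['finger_gap'])
print(shift(p,s['tcp_rot'][2],[471.5,11,30],26.4))
im,c=snap("wrist"); cv2.imwrite("pics/w4.png",cv2.cvtColor(im,cv2.COLOR_RGB2BGR))
E
```

```text
5.0 [473.40851762   7.94555653  50.27128781] [ 1.79987682e+02 -1.89063367e-02  2.63195014e+01] [ 0.50962112  0.37701639 -1.31923056] 34.4851098623161
(array([-0.4, -3.6, 20.3]), np.float64(-0.1))
```

View pics/w4.png

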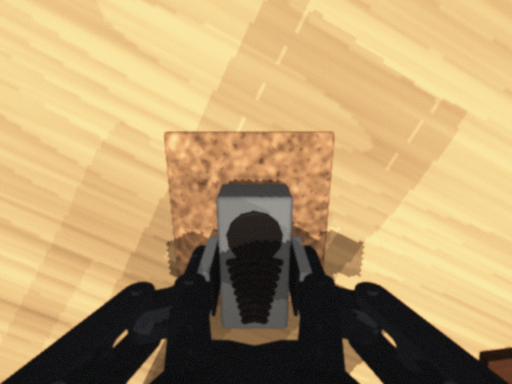

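```bash
python3 - <<'E'
from h import *
s=r.sense(); p=s['tool_pos'];c=viewer.calibration("wrist");print(p)
q=ray(c,[(165,132),(334,131)],4);print(q,np.linalg.norm(q[0]-q[1])); e=q[1]-q[0]; print('yaw',np.degrees(np.arctan2(e[0],-e[1])))
a=np.radians(26.3); print('mat ctr',q.mean(0)[:2]-60*np.array([np.cos(a),np.sin(a)]))
E
```

```text
[473.77529016   7.92666896  50.67241214]
[[506.36821394  80.19772164   4.        ]
 [550.04263011  -6.88834131   4.        ]] 97.42400621143686
yaw 26.634162072221812
mat ctr [474.4162362   10.07041872]
```

Call:
carry_out --commands '[[[30,0,-2.5,9,0,0,0],[30,0,-2.5,16,0,0,0],[30,0,-2.5,19.5,0,0,0],[30,0,-2.5,19.5,0,0,0],[30,0,-2.5,19.5,0,0,0]]]'

```text
time: 5.68
tool_pos: [471.8, 10.6, 30.4]
tcp_rot: [-180.0, 0.0, 26.4]
ft_force: [-3.4, 0.0, 4.2]
finger_gap: 35.0
```

Call:
carry_out --commands '[[[30,0,0,0.4,0,0,0],[30,0,0,0.4,0,0,0]]]'

```text
time: 5.92
tool_pos: [471.8, 10.6, 30.4]
tcp_rot: [-180.0, 0.0, 26.4]
ft_force: [-6.6, -0.3, 9.1]
finger_gap: 34.8
```

Call:
carry_out --commands '[[[50,0,0,0,0,0,0],[60,0,0,0,0,0,0],[75,0,0,0,0,0,0],[75,0,0,0,0,0,0],[75,0,0,0,0,0,0]]]'

```text
time: 6.55
tool_pos: [472.0, 10.6, 29.9]
tcp_rot: [-180.0, -0.0, 26.4]
ft_force: [0.7, -0.2, 0.3]
finger_gap: 75.0
```

Call:
carry_out --commands '[[[75,0,0,-20,0,0,0],[85,0,0,-60,0,0,0],[85,0,0,-110,0,0,0],[85,0,0,-110,0,0,0],[85,0,0,-110,0,0,0]]]'

```text
time: 7.18
tool_pos: [471.9, 10.6, 139.7]
tcp_rot: [180.0, -0.0, 26.4]
ft_force: [-0.4, -0.2, -0.0]
finger_gap: 85.0
```

```bash
python3 - <<'E'
from h import *
s=r.sense(); p=s['tool_pos'];print(s['time'],p,s['tcp_rot'],s['ft_force'],s['finger_gap'])
print(shift(p,s['tcp_rot'][2],[653,120,130],58.4))
E
```

```text
7.175 [471.89197838  10.59384713 139.67322385] [ 1.79997863e+02 -7.15896927e-03  2.63623361e+01] [-0.42337939 -0.15430199 -0.03176608] 85.024743074889
(array([210.9, -17.6,   9.7]), np.float64(-32.0))
```

Call:
carry_out --commands '[[[85,50,-4,2,0,0,-8],[85,105,-9,5,0,0,-16],[85,160,-14,7,0,0,-24],[85,211,-18,9,0,0,-32],[85,211,-18,9,0,0,-32]]]'

```text
time: 7.8
tool_pos: [652.9, 122.0, 125.8]
tcp_rot: [-179.7, 0.2, 58.6]
ft_force: [-1.1, -1.0, 0.3]
finger_gap: 84.7
```

Call:
carry_out --commands '[[[85,0,0,0,0,0,0]]]'

```text
time: 7.92
tool_pos: [651.5, 120.2, 128.3]
tcp_rot: [-179.8, 0.2, 58.3]
ft_force: [-0.7, 0.3, 0.3]
finger_gap: 85.0
```

```bash
python3 - <<'E'
from h import *
s=r.sense(); p=s['tool_pos'];print(s['time'],p,s['tcp_rot'],s['ft_force'],s['finger_gap'])
im,c=snap("wrist"); cv2.imwrite("pics/w5.png",cv2.cvtColor(im,cv2.COLOR_RGB2BGR))
im2,_=snap("top"); cv2.imwrite("pics/top1.png",cv2.cvtColor(im2,cv2.COLOR_RGB2BGR))
E
```

```text
7.925 [651.52826588 120.17761123 128.34096118] [-1.79814362e+02  1.58764592e-01  5.83234221e+01] [-0.72771712  0.32285732  0.29365657] 84.97327786814273
```

View pics/w5.png

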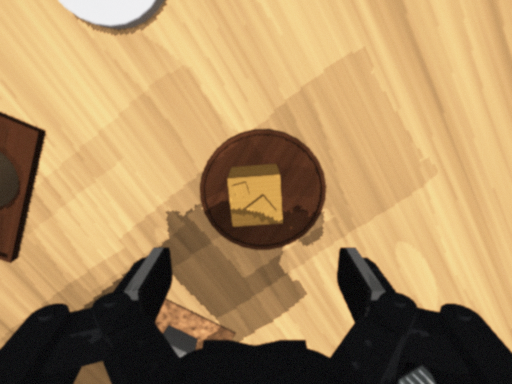

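The cube's top corners are (227,177),(281,175),(284,224),(231,227). The round tray spans columns 201–325 and rows 129–248.

```bash
python3 - <<'E'
from h import *
c=viewer.calibration("wrist"); s=r.sense(); p=s['tool_pos']; print(p)
t=rect(c,[(227,177),(281,175),(284,224),(231,227)],43);print('cube',t)
q=ray(c,[(201,187),(325,187),(263,129),(263,248)],9); print('tray',q[:2].mean(0),q[2:].mean(0),np.linalg.norm(q[0]-q[1]),np.linalg.norm(q[2]-q[3]))
print(shift(p,s['tcp_rot'][2],[t[0],t[1],32],s['tcp_rot'][2]))
E
```

```text
[651.94843584 119.75189321 130.2786657 ]
cube [655.7, 121.7, 42.1, 41.1, 151.8]
tray [661.67320574 119.22002631   9.        ] [659.05429891 114.87177374   9.        ] 109.20614288789079 110.43093051551496
(array([ 3.6,  2.2, 98.3]), np.float64(-0.0))
```

Call:
carry_out --commands '[[[85,3.5,1.5,35,0,0,-1.7],[85,3.5,1.5,65,0,0,-1.7],[85,3.5,1.5,85,0,0,-1.7],[85,3.5,1.5,97,0,0,-1.7],[85,3.5,1.5,97,0,0,-1.7]]]'

```text
time: 8.65
tool_pos: [655.7, 122.3, 33.6]
tcp_rot: [-180.0, 0.0, 60.0]
ft_force: [0.4, -0.4, 0.9]
finger_gap: 85.0
```

Call:
carry_out --commands '[[[70,0,0,0,0,0,0],[55,0,0,0,0,0,0],[34,0,0,0,0,0,0],[34,0,0,0,0,0,0],[34,0,0,0,0,0,0]]]' --grip_force 70

```text
time: 9.28
tool_pos: [656.9, 122.9, 35.1]
tcp_rot: [179.9, -0.1, 60.1]
ft_force: [-0.7, 1.6, 6.0]
finger_gap: 38.9
```

Call:
carry_out --commands '[[[34,0,0,0,0,0,0],[34,0,0,-6,0,0,0],[34,0,0,-25,0,0,0],[34,0,0,-55,0,0,0],[34,0,0,-80,0,0,0]]]'

```text
time: 9.9
tool_pos: [656.5, 122.5, 116.1]
tcp_rot: [180.0, -0.0, 60.1]
ft_force: [0.1, -0.7, -3.5]
finger_gap: 38.8
```

Call:
carry_out --commands '[[[34,0,0,0,0,0,0]]]'

```text
time: 10.02
tool_pos: [658.4, 122.8, 118.0]
tcp_rot: [179.7, -0.2, 60.1]
ft_force: [-0.0, -0.2, -3.1]
finger_gap: 38.8
```

```bash
python3 - <<'E'
from h import *
s=r.sense(); p=s['tool_pos'];print(s['time'],p,s['tcp_rot'],s['ft_force'],s['finger_gap'])
im,c=snap("wrist"); cv2.imwrite("pics/w6.png",cv2.cvtColor(im,cv2.COLOR_RGB2BGR))
print(shift(p,s['tcp_rot'][2],[446,-264,112],36.5))
E
```

```text
10.025 [658.43936107 122.78526305 118.0030238 ] [179.7064123   -0.20967713  60.06150482] [-0.04080305 -0.19155519 -3.09928869] 38.77258970447565
(array([-441.2,    8.9,    6. ]), np.float64(23.6))
```

View pics/w6.png

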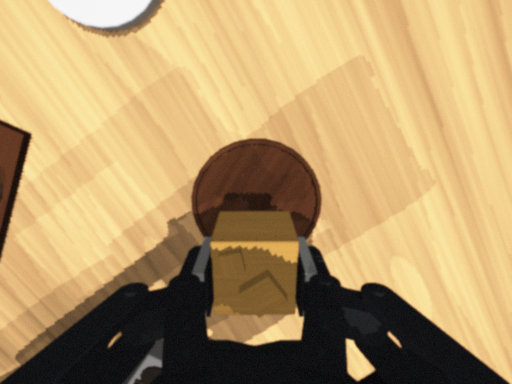

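The cube is held level, its top at rows 240–313 and columns 211–297. The round tray is empty: top edge at (257,139), side edges at 193 and 321.

```bash
python3 - <<'E'
from h import *
c=viewer.calibration("wrist"); s=r.sense(); p=s['tool_pos']; y=s['tcp_rot'][2]
q=ray(c,[(211,240),(299,240),(297,313),(212,313)],p[2]+8.5); d=(q-p)@rot(y);print('cube tool offs',d.mean(0),d)
q=ray(c,[(257,139),(193,200),(321,200)],9);print('tray',q[0]-56*rot(y)[:,0],q[1:].mean(0),np.linalg.norm(q[1]-q[2]))
E
```

```text
cube tool offs [ 0.3842641   1.12374212 -8.5       ] [[ 19.89284429 -18.09561575  -8.5       ]
 [ 19.82677916  20.56158877  -8.5       ]
 [-19.14448995  21.44601196  -8.5       ]
 [-19.0380771  -19.41701651  -8.5       ]]
tray [656.49908685 114.70209984   9.        ] [659.22730381 119.10160962   9.        ] 107.55743762707992
```

Call:
carry_out --commands '[[[34,-40,1,1,0,0,3],[34,-90,2,2,0,0,7],[34,-145,3,3,0,0,10],[34,-200,4,4,0,0,14],[34,-250,5,5,0,0,18]]]'

```text
time: 10.7
tool_pos: [533.5, -97.7, 107.2]
tcp_rot: [-179.9, 0.1, 41.9]
ft_force: [0.7, -0.4, -3.4]
finger_gap: 38.9
```

Call:
carry_out --commands '[[[34,0,0,0,0,0,0]]]'

```text
time: 10.82
tool_pos: [532.9, -99.1, 107.0]
tcp_rot: [-179.9, 0.2, 41.8]
ft_force: [0.8, 0.1, -3.9]
finger_gap: 38.8
```

```bash
python3 - <<'E'
from h import *
s=r.sense(); p=s['tool_pos'];print(s['time'],p,s['tcp_rot'],s['ft_force'],s['finger_gap'])
print(shift(p,s['tcp_rot'][2],[446,-264,80],36.5))
E
```

```text
10.825 [532.89842781 -99.12434234 107.04972234] [-1.79859349e+02  1.52430457e-01  4.17812554e+01] [ 0.80486375  0.12461931 -3.8785316 ] 38.84669356606832
(array([-174.7,   65. ,   27. ]), np.float64(5.3))
```

Call:
carry_out --commands '[[[34,-45,17,2,0,0,2],[34,-95,35,7,0,0,3.5],[34,-145,54,16,0,0,5.3],[34,-175,65,27,0,0,5.3],[34,-175,65,27,0,0,5.3]]]'

```text
time: 11.45
tool_pos: [447.4, -262.5, 79.8]
tcp_rot: [-179.8, 0.1, 36.6]
ft_force: [1.1, 1.6, -3.5]
finger_gap: 38.9
```

Call:
carry_out --commands '[[[34,0,0,0,0,0,0],[34,0,0,0,0,0,0]]]'

```text
time: 11.7
tool_pos: [450.0, -261.0, 81.9]
tcp_rot: [-180.0, -0.0, 36.9]
ft_force: [-0.9, 0.4, -3.0]
finger_gap: 38.8
```

```bash
python3 - <<'E'
from h import *
s=r.sense(); p=s['tool_pos'];print(s['time'],p,s['tcp_rot'],s['ft_force'],s['finger_gap'])
print(shift(p,s['tcp_rot'][2],[446,-264,34.5],36.5))
im,c=snap("wrist"); cv2.imwrite("pics/w7.png",cv2.cvtColor(im,cv2.COLOR_RGB2BGR))
E
```

```text
11.7 [ 450.01549682 -261.01751268   81.94473332] [-1.79991994e+02 -1.65394650e-02  3.68516455e+01] [-0.85273436  0.40327645 -2.96909051] 38.84807772546383
(array([-5. , -0. , 47.4]), np.float64(0.4))
```

View pics/w7.png

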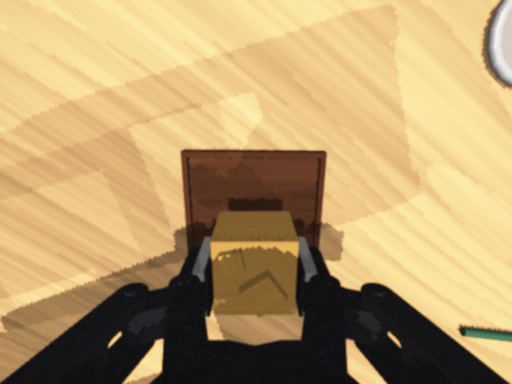

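The far tray edge runs (182,150)–(326,151), parallel to the jaws.

```bash
python3 - <<'E'
from h import *
c=viewer.calibration("wrist"); s=r.sense(); p=s['tool_pos']; y=s['tcp_rot'][2];print(p,y)
q=ray(c,[(182,150),(326,151)],9);print(np.linalg.norm(q[0]-q[1])); t=q.mean(0)-50*rot(y)[:,0];print('tray',t,(t-p)@rot(y))
E
```

```text
[ 450.05399234 -261.11704673   82.0896119 ] 36.85862691515265
97.8366944331306
tray [ 447.2280807  -264.44910431    9.        ] [-4.25977294  0.97093705 73.0896119 ]
```

Call:
carry_out --commands '[[[34,-4.5,0,18,0,0,0],[34,-4.5,0,34,0,0,0],[34,-4.5,0,43,0,0,0],[34,-4.5,0,46,0,0,0],[34,-4.5,0,46,0,0,0]]]'

```text
time: 12.38
tool_pos: [445.7, -264.7, 35.8]
tcp_rot: [-180.0, 0.0, 36.8]
ft_force: [0.7, -0.7, -2.2]
finger_gap: 38.9
```

Call:
carry_out --commands '[[[34,0,0,0,0,0,0],[34,0,0,0,0,0,0]]]'

```text
time: 12.62
tool_pos: [446.2, -265.0, 36.5]
tcp_rot: [179.9, -0.0, 36.8]
ft_force: [-0.6, 1.0, -3.1]
finger_gap: 38.6
```

Call:
carry_out --commands '[[[34,0,0,1,0,0,0],[34,0,0,1,0,0,0],[34,0,0,1,0,0,0]]]'

```text
time: 13.0
tool_pos: [445.8, -264.7, 35.0]
tcp_rot: [180.0, -0.0, 36.8]
ft_force: [-0.0, 0.6, -3.3]
finger_gap: 39.0
```

Call:
carry_out --commands '[[[34,0,0,0.8,0,0,0],[34,0,0,0.8,0,0,0],[34,0,0,0.8,0,0,0]]]'

```text
time: 13.38
tool_pos: [445.8, -264.7, 34.1]
tcp_rot: [-180.0, 0.0, 36.8]
ft_force: [-0.6, 0.1, -3.1]
finger_gap: 38.6
```

Call:
carry_out --commands '[[[34,0,0,0.7,0,0,0],[34,0,0,0.7,0,0,0],[34,0,0,0.7,0,0,0]]]'

```text
time: 13.75
tool_pos: [445.8, -264.7, 34.1]
tcp_rot: [-180.0, 0.0, 36.8]
ft_force: [-4.0, 2.2, 5.8]
finger_gap: 38.6
```

In contact, so I release, rise and take a look.

Call:
carry_out --commands '[[[45,0,0,0,0,0,0],[60,0,0,0,0,0,0],[75,0,0,0,0,0,0],[80,0,0,0,0,0,0],[80,0,0,0,0,0,0]]]'

```text
time: 14.38
tool_pos: [445.8, -264.7, 33.4]
tcp_rot: [180.0, -0.0, 36.8]
ft_force: [0.1, -0.6, 1.1]
finger_gap: 79.9
```

Call:
carry_out --commands '[[[80,0,0,-20,0,0,0],[85,0,0,-60,0,0,0],[85,0,0,-110,0,0,0],[85,0,0,-110,0,0,0],[85,0,0,-110,0,0,0]]]'

```text
time: 15.0
tool_pos: [445.8, -264.7, 143.3]
tcp_rot: [180.0, -0.0, 36.8]
ft_force: [1.0, 0.7, -0.1]
finger_gap: 85.0
```

```bash
python3 - <<'E'
from h import *
s=r.sense(); p=s['tool_pos'];print(s['time'],p,s['tcp_rot'],s['ft_force'],s['finger_gap'])
im,c=snap("wrist"); cv2.imwrite("pics/w8.png",cv2.cvtColor(im,cv2.COLOR_RGB2BGR)); np.savez("w8.npz",**{k:np.array(v) for k,v in c.items()})
print(shift(p,s['tcp_rot'][2],[458,256,140],33.5))
E
```

```text
15.0 [ 445.75469916 -264.6930992   143.32890155] [ 1.79983846e+02 -6.14601081e-03  3.67659738e+01] [ 1.00392178  0.69167148 -0.08954248] 85.0051084935425
(array([ 321.5, -409.8,    3.3]), np.float64(3.3))
```

View pics/w8.png

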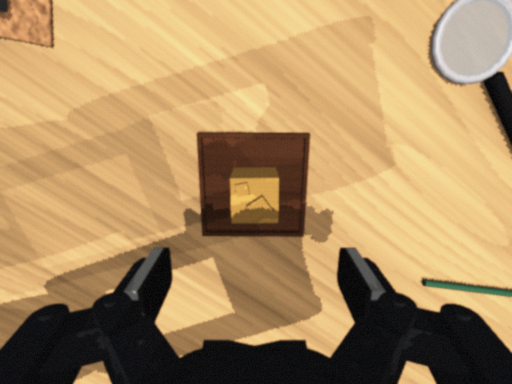

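Tray corners are (197,132),(310,132),(303,236),(203,236); cube top corners are (230,180),(279,179),(279,222),(231,223).

```bash
python3 - <<'E'
from h import *
c=dict(np.load("w8.npz"))
print(rect(c,[(197,132),(310,132),(303,236),(203,236)],9),rect(c,[(230,180),(279,179),(279,222),(231,223)],43))
E
```

```text
[446.9, -264.3, 100.7, 98.8, 36.6] [445.8, -266.3, 40.3, 37.4, 128.0]
```

Call:
carry_out --commands '[[[85,35,-45,0,0,0,1],[85,70,-90,0,0,0,2],[85,105,-135,1,0,0,2],[85,140,-180,1,0,0,3],[85,175,-225,1,0,0,3]]]'

```text
time: 15.68
tool_pos: [449.9, 22.1, 140.8]
tcp_rot: [-179.9, 0.1, 33.7]
ft_force: [0.7, -1.0, 0.6]
finger_gap: 84.7
```

Call:
carry_out --commands '[[[85,35,-45,0,0,0,0],[85,70,-90,0,0,0,0],[85,105,-135,0,0,0,0],[85,142,-180,0,0,0,0],[85,142,-180,0,0,0,0]]]'

```text
time: 16.3
tool_pos: [467.8, 252.0, 140.4]
tcp_rot: [-179.9, 0.2, 34.0]
ft_force: [0.0, -1.3, 0.4]
finger_gap: 84.8
```

Call:
carry_out --commands '[[[85,0,0,0,0,0,0],[85,0,0,0,0,0,0]]]'

```text
time: 16.55
tool_pos: [469.0, 247.4, 141.7]
tcp_rot: [-180.0, 0.1, 33.7]
ft_force: [-0.7, 0.0, 0.3]
finger_gap: 85.1
```

```bash
python3 - <<'E'
from h import *
s=r.sense(); p=s['tool_pos'];print(s['time'],p,s['tcp_rot'],s['ft_force'],s['finger_gap'])
im,c=snap("wrist"); cv2.imwrite("pics/w9.png",cv2.cvtColor(im,cv2.COLOR_RGB2BGR))
E
```

```text
16.55 [468.96668534 247.43512896 141.6759633 ] [-1.79999969e+02  9.14172810e-02  3.36833046e+01] [-0.66156596  0.04386446  0.3249472 ] 85.07187347420432
```

View pics/w9.png

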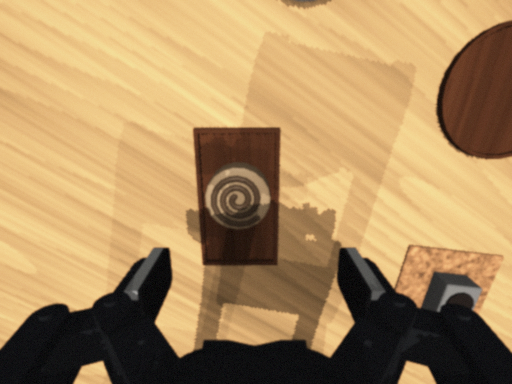

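The ammonite's top face is centred near (238,197) with radius about 33. The long tray's corners are (194,128),(280,128),(277,264),(203,265).

```bash
python3 - <<'E'
from h import *
c=viewer.calibration("wrist"); s=r.sense(); p=s['tool_pos']; y=s['tcp_rot'][2];print(p,y)
print(rect(c,[(194,128),(280,128),(277,264),(203,265)],9))
q=ray(c,[(238,197),(205,197),(271,197)],29);print(q,shift(p,y,[*q[0][:2],30],y))
E
```

```text
[469.21416047 247.4263806  141.97646026] 33.660651110101014
[451.0, 251.5, 135.9, 74.8, 33.8]
[[460.92630162 257.40200835  29.        ]
 [445.19440953 281.04063512  29.        ]
 [476.65822562 233.76333363  29.        ]] (array([ -1.4, -12.9, 112. ]), np.float64(-0.0))
```

Call:
carry_out --commands '[[[85,-1,-12.5,35,0,0,0],[85,-1,-12.5,70,0,0,0],[85,-1,-12.5,95,0,0,0],[85,-1,-12.5,110,0,0,0],[85,-1,-12.5,111,0,0,0]]]'

```text
time: 17.23
tool_pos: [461.1, 257.7, 30.7]
tcp_rot: [-180.0, 0.1, 33.7]
ft_force: [0.1, 0.3, 0.9]
finger_gap: 84.9
```

Call:
carry_out --commands '[[[85,0,0,0,0,0,0],[70,0,0,0,0,0,0],[50,0,0,0,0,0,0],[50,0,0,0,0,0,0],[50,0,0,0,0,0,0]]]' --grip_force 60

```text
time: 17.85
tool_pos: [462.4, 259.2, 33.1]
tcp_rot: [180.0, -0.1, 33.8]
ft_force: [-2.2, -2.2, 8.5]
finger_gap: 55.3
```

Call:
carry_out --commands '[[[50,0,0,0,0,0,0],[50,0,0,0,0,0,0]]]'

```text
time: 18.1
tool_pos: [462.5, 259.2, 33.1]
tcp_rot: [180.0, -0.1, 33.8]
ft_force: [-3.2, -1.8, 9.1]
finger_gap: 55.3
```

```bash
python3 - <<'E'
from h import *
s=r.sense(); p=s['tool_pos'];print(s['time'],p,s['tcp_rot'],s['ft_force'],s['wrist_torque'],s['finger_gap'])
im,c=snap("wrist"); im2,_=snap("side"); b=np.hstack([im[130:384,100:410],im2[100:354,:]]);cv2.imwrite("pics/w10.png",cv2.cvtColor(b[:,:800],cv2.COLOR_RGB2BGR))
print(proj(viewer.calibration("side"),p))
E
```

```text
18.1 [462.45605374 259.18257881  33.13727667] [ 1.79984440e+02 -1.17646466e-01  3.37708527e+01] [-3.19489519 -1.76902148  9.06274539] [-0.0674396   0.50920043  0.0227122 ] 55.28189981670188
[[269.85674505 304.62494258]]
```

View pics/w10.png

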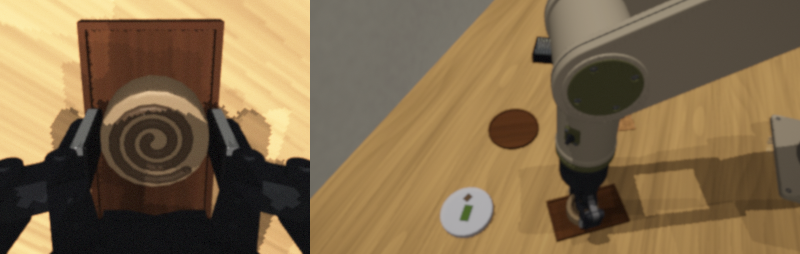

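The disc is centred between the pads, its top at about (254,270) in the full frame. I lift a little and check the grip.

Call:
carry_out --commands '[[[50,0,0,-3,0,0,0],[50,0,0,-8,0,0,0],[50,0,0,-15,0,0,0],[50,0,0,-15,0,0,0]]]'

```text
time: 18.7
tool_pos: [462.1, 258.9, 47.3]
tcp_rot: [180.0, -0.1, 33.8]
ft_force: [0.2, 0.1, -2.5]
finger_gap: 55.8
```

Call:
carry_out --commands '[[[50,0,0,-15,0,0,0],[50,0,0,-40,0,0,0],[50,0,0,-65,0,0,0],[50,0,0,-65,0,0,0],[50,0,0,-65,0,0,0]]]'

```text
time: 19.32
tool_pos: [461.2, 258.5, 110.9]
tcp_rot: [-180.0, 0.0, 33.8]
ft_force: [-0.7, -0.7, -1.9]
finger_gap: 55.3
```

```bash
python3 - <<'E'
from h import *
s=r.sense(); p=s['tool_pos'];print(s['time'],p,s['tcp_rot'],s['ft_force'],s['finger_gap'])
im,c=snap("wrist"); cv2.imwrite("pics/w11.png",cv2.cvtColor(im,cv2.COLOR_RGB2BGR))
print(shift(p,s['tcp_rot'][2],[656.5,114.7,110],33.7))
E
```

```text
19.325 [461.19583743 258.51114074 110.91240464] [-1.79994317e+02  2.98166401e-02  3.37627148e+01] [-0.6993835  -0.7397273  -1.88098793] 55.3149720123144
(array([ 82.4, 228.1,   0.9]), np.float64(0.1))
```

View pics/w11.png

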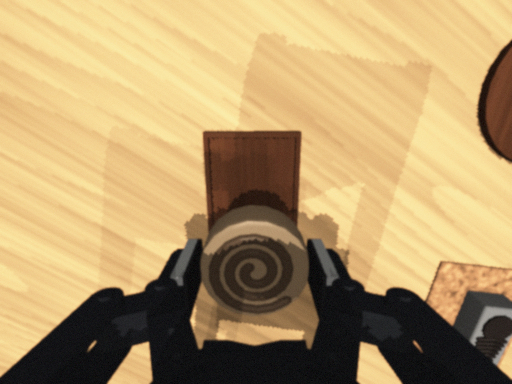

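The disc is held level, its top ellipse at cols 202–308 and rows 235–313, and the long tray is empty.

```bash
python3 - <<'E'
from h import *
c=viewer.calibration("wrist"); s=r.sense(); p=s['tool_pos']; y=s['tcp_rot'][2]
q=ray(c,[(204,131),(300,131)],9); print('long',q.mean(0)-68*rot(y)[:,0],np.linalg.norm(q[0]-q[1]))
q=ray(c,[(202,268),(308,268),(254,313),(254,235)],p[2]-4); print(((q-p)@rot(y))[:,:2])
E
```

```text
long [450.17851314 251.99038434   9.        ] 73.04106107669801
[[ -1.76559978 -25.25254069]
 [ -1.77188781  28.16090328]
 [-29.39207066   0.9381925 ]
 [ 16.61030313   0.96134219]]
```

Call:
carry_out --commands '[[[50,14,40,0,0,0,0],[50,32,90,0,0,0,0],[50,51,140,0,0,0,0],[50,68,190,0,0,0,0],[50,79,220,0,0,0,0]]]'

```text
time: 20.0
tool_pos: [650.2, 117.5, 109.4]
tcp_rot: [-180.0, 0.1, 33.7]
ft_force: [1.0, 0.7, -1.5]
finger_gap: 55.7
```

Call:
carry_out --commands '[[[50,2,6,10,0,0,0],[50,2,6,20,0,0,0],[50,2,6,20,0,0,0],[50,2,6,20,0,0,0]]]'

```text
time: 20.5
tool_pos: [653.7, 116.7, 91.2]
tcp_rot: [-180.0, 0.0, 33.8]
ft_force: [-0.8, 0.3, -1.2]
finger_gap: 55.7
```

```bash
python3 - <<'E'
from h import *
s=r.sense(); p=s['tool_pos'];print(s['time'],p,s['tcp_rot'],s['ft_force'],s['finger_gap'])
im,c=snap("wrist"); cv2.imwrite("pics/w12.png",cv2.cvtColor(im,cv2.COLOR_RGB2BGR))
print(shift(p,s['tcp_rot'][2],[656.5,114.7,35],33.7))
E
```

```text
20.5 [653.67337064 116.70102558  91.24367762] [-1.79974265e+02  3.00972048e-02  3.38320238e+01] [-0.81056264  0.29609349 -1.17369474] 55.660144159366425
(array([ 1.2,  3.2, 56.2]), np.float64(0.1))
```

View pics/w12.png

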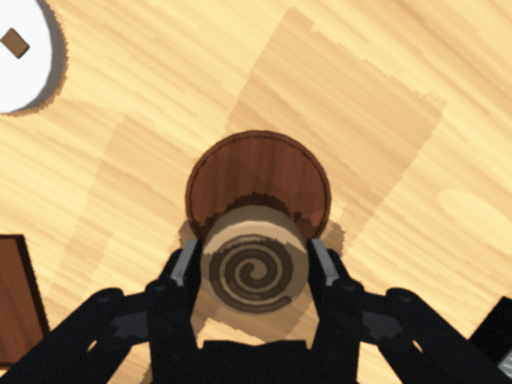

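Tray outline points: (186,197), (330,197), (258,131).

```bash
python3 - <<'E'
from h import *
c=viewer.calibration("wrist"); s=r.sense(); p=s['tool_pos']; y=s['tcp_rot'][2]; print(p)
q=ray(c,[(186,197),(330,197),(258,131)],9)[:,:2]
A=np.c_[2*q,np.ones(3)]; x,yy,k=np.linalg.solve(A,(q**2).sum(1)); print(x,yy,np.sqrt(k+x*x+yy*yy)); print((np.array([x,yy,9])-p)@rot(y))
E
```

```text
[654.10165814 116.65054264  91.77467852]
659.1589478849297 115.3166952376688 54.32063101785677
[ 3.4586118   3.9234338  82.77467852]
```

Call:
carry_out --commands '[[[50,2,3,20,0,0,0],[50,2,3,38,0,0,0],[50,2,3,51,0,0,0],[50,2,3,55,0,0,0],[50,2,3,55,0,0,0]]]'

```text
time: 21.18
tool_pos: [657.7, 114.4, 36.1]
tcp_rot: [-180.0, 0.0, 33.8]
ft_force: [-0.5, -0.0, -1.7]
finger_gap: 55.7
```

Call:
carry_out --commands '[[[50,0,0,0,0,0,0],[50,0,0,0,0,0,0]]]'

```text
time: 21.42
tool_pos: [658.4, 114.5, 37.3]
tcp_rot: [180.0, -0.1, 33.8]
ft_force: [0.2, 0.7, -0.6]
finger_gap: 55.2
```

Call:
carry_out --commands '[[[50,0,0,1.5,0,0,0],[50,0,0,1.5,0,0,0],[50,0,0,1.5,0,0,0]]]'

```text
time: 21.8
tool_pos: [657.8, 114.4, 34.9]
tcp_rot: [-180.0, 0.0, 33.8]
ft_force: [0.9, 0.2, -2.3]
finger_gap: 55.9
```

Call:
carry_out --commands '[[[50,0,0,0.7,0,0,0],[50,0,0,0.7,0,0,0],[50,0,0,0.7,0,0,0]]]'

```text
time: 22.18
tool_pos: [657.9, 114.4, 34.3]
tcp_rot: [180.0, -0.0, 33.8]
ft_force: [-0.1, 0.4, -0.6]
finger_gap: 55.2
```

Call:
carry_out --commands '[[[50,0,0,0.8,0,0,0],[50,0,0,0.8,0,0,0],[50,0,0,0.8,0,0,0]]]'

```text
time: 22.55
tool_pos: [657.9, 114.4, 34.2]
tcp_rot: [180.0, -0.0, 33.8]
ft_force: [-3.8, -1.1, 5.5]
finger_gap: 55.1
```

Call:
carry_out --commands '[[[62,0,0,0,0,0,0],[70,0,0,0,0,0,0],[85,0,0,0,0,0,0],[85,0,0,0,0,0,0],[85,0,0,0,0,0,0]]]'

```text
time: 23.18
tool_pos: [657.8, 114.4, 33.4]
tcp_rot: [-180.0, 0.0, 33.8]
ft_force: [0.0, -0.2, -0.7]
finger_gap: 85.0
```

Call:
carry_out --commands '[[[85,0,0,-20,0,0,0],[85,0,0,-60,0,0,0],[85,0,0,-105,0,0,0],[85,0,0,-105,0,0,0],[85,0,0,-105,0,0,0]]]'

```text
time: 23.8
tool_pos: [658.2, 114.5, 139.8]
tcp_rot: [180.0, -0.1, 33.8]
ft_force: [0.4, 0.4, -0.8]
finger_gap: 85.0
```

```bash
python3 - <<'E'
from h import *
s=r.sense(); p=s['tool_pos'];y=s['tcp_rot'][2];print(s['time'],p,s['tcp_rot'],s['finger_gap'])
im,c=snap("wrist"); cv2.imwrite("pics/w13.png",cv2.cvtColor(im,cv2.COLOR_RGB2BGR)); np.savez("w13.npz",**{k:np.array(v) for k,v in c.items()})
u=proj(c,[657.5,115,9])[0]; print('tray px',u)
x0,y0=(u-110).astype(int); roi=(max(x0,0),max(y0,0),x0+220,int(u[1])+55)
hsv=cv2.cvtColor(im,cv2.COLOR_RGB2HSV); 
# tray wood = saturated & dark, ammonite = low saturation
wood=((hsv[...,2]<125)&(hsv[...,1]>110)).astype(np.uint8)*255
h=blob(wood,roi); q=ray(c,h,9)[:,:2].astype(np.float32); print('tray',cv2.minEnclosingCircle(q),cv2.fitEllipse(q))
st=((hsv[...,1]<100)).astype(np.uint8)*255; m=np.zeros_like(st); cv2.fillConvexPoly(m,h,255)
h2=blob(st&m,roi); q=ray(c,h2,29)[:,:2].astype(np.float32); print('amm',cv2.minEnclosingCircle(q),cv2.fitEllipse(q))
print(shift(p,y,[472,10.6,120],26.4))
E
```

```text
23.8 [658.21323684 114.46343619 139.80147293] [ 1.79954229e+02 -8.85381360e-02  3.37639589e+01] 85.0388637824346
tray px [252.01099162 189.89313373]
tray ((647.4014282226562, 117.69254302978516), 65.7888412475586) ((650.171875, 115.43516540527344), (109.09453582763672, 129.79637145996094), 77.8670425415039)
amm ((657.3057250976562, 115.11009216308594), 26.88468360900879) ((656.8850708007812, 113.65658569335938), (46.20453643798828, 53.199092864990234), 72.9531478881836)
(array([-212.5,  -17.1,   19.8]), np.float64(7.4))
```

View pics/w13.png

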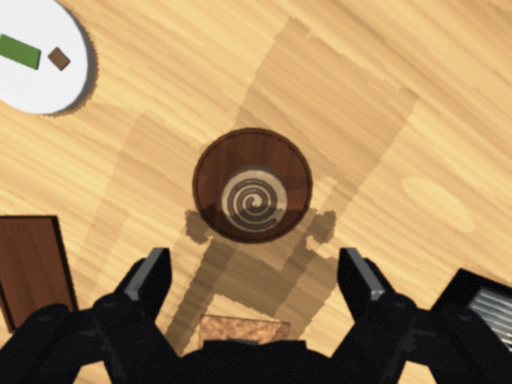

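The disc lies flat in the round tray, its top centre at (254,201). The tray outline has left (193,186), right (313,184), top (253,128) and bottom (251,243).

```bash
python3 - <<'E'
from h import *
c=dict(np.load("w13.npz"))
q=ray(c,[(193,186),(313,184),(253,128),(251,243)],9)[:,:2]
A=np.c_[2*q,np.ones(4)]; x,y,k=np.linalg.lstsq(A,(q**2).sum(1),rcond=None)[0]; print(x,y,np.sqrt(k+x*x+y*y)); print(ray(c,[(254,201)],29))
E
```

```text
658.5749947635902 114.59948746525674 54.976933307831175
[[655.43746207 111.43284527  29.        ]]
```

Call:
carry_out --commands '[[[85,-50,-4,5,0,0,2],[85,-105,-8,10,0,0,4],[85,-160,-13,15,0,0,7.4],[85,-205,-16,20,0,0,7.4],[85,-205,-16,20,0,0,7.4]]]'

```text
time: 24.48
tool_pos: [473.9, 12.9, 115.5]
tcp_rot: [-179.8, 0.3, 26.3]
ft_force: [0.4, 0.7, -0.1]
finger_gap: 85.3
```

Call:
carry_out --commands '[[[85,0,0,0,0,0,0],[85,0,0,0,0,0,0]]]'

```text
time: 24.72
tool_pos: [479.5, 14.1, 118.7]
tcp_rot: [180.0, -0.0, 26.4]
ft_force: [0.1, -0.1, 0.5]
finger_gap: 84.8
```

```bash
python3 - <<'E'
from h import *
s=r.sense(); p=s['tool_pos'];y=s['tcp_rot'][2];print(s['time'],p,s['tcp_rot'],s['finger_gap'])
im,c=snap("wrist"); cv2.imwrite("pics/w14.png",cv2.cvtColor(im,cv2.COLOR_RGB2BGR))
hsv=cv2.cvtColor(im,cv2.COLOR_RGB2HSV); u=proj(c,[473,11,28])[0].astype(int); print(u)
x,yy=u; g=((hsv[...,1]<60)|(hsv[...,2]<60)).astype(np.uint8)*255
print(hsv[yy-30:yy+31:10,x-40:x+41:8,1])
print(rect(c,blob(g,(x-60,yy-70,x+60,yy+52)),28))
print(shift(p,y,[472,10.6,30.5],26.4))
E
```

```text
24.725 [479.45331203  14.11115944 118.73897881] [ 1.79986732e+02 -3.65843118e-02  2.63921061e+01] 84.83012293633615
[252 213]
[[136 141 139  14  40  45  56  13  26 137 141]
 [134 136 136  16  57  73  52  58  47 138 137]
 [138 134 139  13  62  51  58  36  65 136 136]
 [142 140 140   9  37  49  64  18  54 137 140]
 [136 143 143  20  36  46  49  30 100 139 143]
 [139 140 143  15  32  71  46  17 114 138 137]
 [139 136 138  12  26  90  67  14 121 141 140]]
[473.3, 9.2, 77.7, 35.0, 26.4]
(array([-8.2, -0.2, 88.2]), np.float64(-0.0))
```

Call:
carry_out --commands '[[[85,-7,0.3,30,0,0,0],[85,-7,0.3,60,0,0,0],[85,-7,0.3,80,0,0,0],[85,-7,0.3,88,0,0,0],[85,-7,0.3,88,0,0,0]]]'

```text
time: 25.4
tool_pos: [472.4, 10.6, 30.3]
tcp_rot: [-180.0, 0.0, 26.4]
ft_force: [0.4, 0.7, 0.1]
finger_gap: 85.0
```

Call:
carry_out --commands '[[[85,0,0,0,0,0,0],[60,0,0,0,0,0,0],[30,0,0,0,0,0,0],[30,0,0,0,0,0,0],[30,0,0,0,0,0,0]]]'

```text
time: 26.02
tool_pos: [472.9, 10.3, 31.1]
tcp_rot: [180.0, -0.1, 26.4]
ft_force: [-0.0, 0.2, 5.0]
finger_gap: 34.6
```

Call:
carry_out --commands '[[[30,0,0,0,0,0,0],[30,0,0,-6,0,0,0],[30,0,0,-20,0,0,0],[30,0,0,-45,0,0,0],[30,0,0,-65,0,0,0]]]'

```text
time: 26.65
tool_pos: [472.5, 10.4, 97.1]
tcp_rot: [180.0, -0.0, 26.4]
ft_force: [-0.7, -0.1, -1.5]
finger_gap: 34.3
```

Call:
carry_out --commands '[[[30,0,0,0,0,0,0],[30,0,0,0,0,0,0]]]'

```text
time: 26.9
tool_pos: [471.9, 10.4, 95.0]
tcp_rot: [-180.0, 0.0, 26.4]
ft_force: [-0.3, 0.8, -2.6]
finger_gap: 34.4
```

```bash
python3 - <<'E'
from h import *
s=r.sense(); p=s['tool_pos'];y=s['tcp_rot'][2];print(s['time'],p,s['tcp_rot'],s['ft_force'],s['finger_gap'])
im,c=snap("wrist"); cv2.imwrite("pics/w15.png",cv2.cvtColor(im,cv2.COLOR_RGB2BGR))
hsv=cv2.cvtColor(im,cv2.COLOR_RGB2HSV)
print('S col254',hsv[170:340:6,254,1],'\nV',hsv[170:340:6,230,2])
print(shift(p,y,[450.6,251.8,90],33.8))
E
```

```text
26.9 [471.9488019   10.40381909  94.99008387] [-1.79985350e+02  2.58843565e-02  2.63623206e+01] [-0.33188061  0.75902113 -2.63292235] 34.42123255839502
S col254 [139 137 135  13  12  11  12  25  68  74  46  59  53  64  55  70  51  85
  36  58  88  73  32  81 107  98  15 117 101] 
V [170 180 173  61  64 128 130 133 135  93  42  41  36  32  66  15  31  18
  34  90  92  88  90  89  88  89  88 222 208]
(array([  88.1, -225.8,    5. ]), np.float64(-7.4))
```

Call:
carry_out --commands '[[[30,15,-38,0,0,0,-1],[30,34,-88,0,0,0,-3],[30,53,-138,1,0,0,-5],[30,73,-188,3,0,0,-7],[30,85,-218,5,0,0,-7.4]]]'

```text
time: 27.58
tool_pos: [450.3, 245.5, 89.2]
tcp_rot: [-180.0, 0.1, 33.9]
ft_force: [0.7, 0.3, -0.8]
finger_gap: 34.4
```

Call:
carry_out --commands '[[[30,2,-6,10,0,0,0],[30,2,-6,15,0,0,0],[30,2,-6,15,0,0,0],[30,2,-6,15,0,0,0]]]'

```text
time: 28.08
tool_pos: [450.3, 248.6, 75.4]
tcp_rot: [180.0, 0.0, 33.7]
ft_force: [0.2, -0.2, -2.0]
finger_gap: 34.3
```

```bash
python3 - <<'E'
from h import *
s=r.sense(); p=s['tool_pos'];y=s['tcp_rot'][2];print(s['time'],p,s['tcp_rot'],s['ft_force'],s['finger_gap'])
im,c=snap("wrist"); cv2.imwrite("pics/w16.png",cv2.cvtColor(im,cv2.COLOR_RGB2BGR))
V=cv2.cvtColor(im,cv2.COLOR_RGB2HSV)[...,2].astype(int)
w=V<120
for row in (130,140,150,160,170): 
    xs=np.where(w[row,130:380])[0]+130; print(row,xs.min() if len(xs) else None,xs.max() if len(xs) else None)
print([int(np.argmax(w[:,k])) for k in (215,235,254,275,290)])
print(shift(p,y,[450.6,251.8,33],33.8))
E
```

```text
28.075 [450.30468756 248.61113565  75.44491052] [1.79992875e+02 1.00933899e-02 3.36786753e+01] [ 0.16343697 -0.22015846 -2.04436127] 34.28876246821681
130 192 305
140 193 304
150 193 304
160 193 303
170 193 303
[120, 116, 115, 116, 115]
(array([ 2. , -2.5, 42.4]), np.float64(-0.1))
```

```bash
python3 - <<'E'
from h import *
c=viewer.calibration("wrist"); s=r.sense(); p=s['tool_pos']; y=s['tcp_rot'][2]
q=ray(c,[(191.5,115.5),(306,115.5)],9); t=q.mean(0)-68*rot(y)[:,0]; print(p,t,np.linalg.norm(q[0]-q[1]),(t-p)@rot(y))
E
```

```text
[450.47736597 248.80502666  75.69540436] [450.12944149 251.40874573   9.        ] 72.5405814481912 [ 1.15457184 -2.35952714 66.69540436]
```

Call:
carry_out --commands '[[[30,0.5,-3,16,0,0,0],[30,0.5,-3,31,0,0,0],[30,0.5,-3,39,0,0,0],[30,0.5,-3,42,0,0,0],[30,0.5,-3,42,0,0,0]]]'

```text
time: 28.75
tool_pos: [448.7, 252.3, 33.2]
tcp_rot: [-180.0, 0.0, 33.8]
ft_force: [-0.6, -0.7, -1.6]
finger_gap: 34.3
```

Call:
carry_out --commands '[[[30,0,0,0.7,0,0,0],[30,0,0,0.7,0,0,0],[30,0,0,0.7,0,0,0]]]'

```text
time: 29.12
tool_pos: [449.0, 252.4, 33.1]
tcp_rot: [180.0, -0.0, 33.8]
ft_force: [-0.0, -0.0, -2.1]
finger_gap: 34.7
```

Call:
carry_out --commands '[[[30,0,0,0.8,0,0,0],[30,0,0,0.8,0,0,0],[30,0,0,0.8,0,0,0]]]'

```text
time: 29.5
tool_pos: [448.8, 252.3, 31.9]
tcp_rot: [-180.0, 0.0, 33.8]
ft_force: [0.7, -0.3, -0.7]
finger_gap: 34.7
```

Call:
carry_out --commands '[[[30,0,0,0.4,0,0,0],[30,0,0,0.4,0,0,0]]]'

```text
time: 29.75
tool_pos: [448.7, 252.4, 31.5]
tcp_rot: [-180.0, 0.0, 33.8]
ft_force: [1.7, -1.1, -1.5]
finger_gap: 34.4
```

Call:
carry_out --commands '[[[30,0,0,0.7,0,0,0],[30,0,0,0.7,0,0,0],[30,0,0,0.7,0,0,0]]]'

```text
time: 30.12
tool_pos: [448.8, 252.4, 31.1]
tcp_rot: [180.0, -0.0, 33.8]
ft_force: [-2.1, -1.4, 4.6]
finger_gap: 34.7
```

In contact. I release, rise and back away, then make the final check.

Call:
carry_out --commands '[[[45,0,0,0,0,0,0],[60,0,0,0,0,0,0],[80,0,0,0,0,0,0],[80,0,0,0,0,0,0],[80,0,0,0,0,0,0]]]'

```text
time: 30.75
tool_pos: [448.8, 252.3, 30.8]
tcp_rot: [180.0, -0.0, 33.8]
ft_force: [0.4, -1.1, -0.2]
finger_gap: 80.3
```

Call:
carry_out --commands '[[[80,0,0,-20,0,0,0],[85,0,0,-60,0,0,0],[85,0,0,-110,0,0,0],[85,0,0,-110,0,0,0],[85,0,0,-110,0,0,0]]]'

```text
time: 31.38
tool_pos: [448.8, 252.3, 140.7]
tcp_rot: [180.0, -0.0, 33.8]
ft_force: [-0.2, -0.2, 0.1]
finger_gap: 85.0
```

```bash
python3 - <<'E'
from h import *
s=r.sense(); print(s['time'],s['tool_pos'],s['tcp_rot'])
im,c=snap("wrist"); np.savez("w17.npz",im=im,**{k:np.array(v) for k,v in c.items()})
cv2.imwrite("pics/w17.png",cv2.cvtColor(im,cv2.COLOR_RGB2BGR))
E
```

```text
31.375 [448.75655948 252.3308068  140.73957212] [ 1.79996324e+02 -1.84628168e-02  3.37622754e+01]
```

Call:
carry_out --commands '[[[85,-10,50,-10,0,0,0],[85,-20,100,-20,0,0,0],[85,-20,155,-30,0,0,0],[85,-20,210,-40,0,0,0],[85,-20,260,-40,0,0,0]]]'

```text
time: 32.05
tool_pos: [577.1, 23.3, 180.0]
tcp_rot: [-180.0, 0.1, 33.7]
ft_force: [0.4, 0.1, -0.0]
finger_gap: 84.8
```

```bash
python3 - <<'E'
from h import *
s=r.sense(); print(s['time'],s['tool_pos'],s['ft_force'])
im,c=snap("top"); cv2.imwrite("pics/topf.png",cv2.cvtColor(im,cv2.COLOR_RGB2BGR))
w=np.load("w17.npz")['im']; a=cv2.resize(im[100:280,80:460],(800,379),interpolation=cv2.INTER_CUBIC)
b=np.zeros((590,800,3),np.uint8); b[:379]=a; b[379:,:300]=w[90:301,100:400]
cv2.imwrite("pics/final.png",cv2.cvtColor(b,cv2.COLOR_RGB2BGR))
E
```

```text
32.05 [577.13215519  23.29701892 179.97831332] [ 0.36810832  0.10386334 -0.04261376]
```

View pics/final.png

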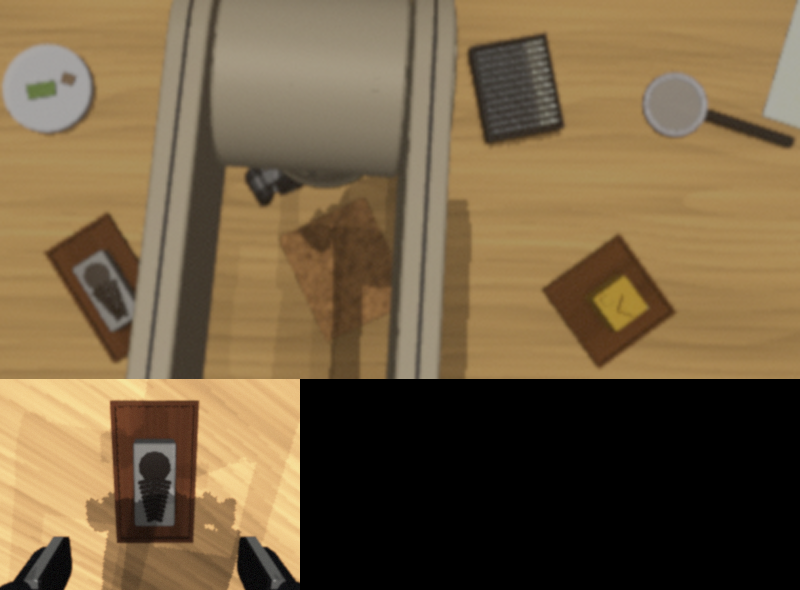

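All three specimens lie flat in their trays. In the crop, the cube's top is centred at about (621,302) against a tray centre of (609,301), where parallax matters. In the wrist inset the slab corners are (134,440),(175,441),(174,525),(135,526) and the tray corners (111,402),(198,402),(192,542),(117,542). I check both, together with the bystanders.

```bash
python3 - <<'E'
from h import *
c=viewer.calibration("top"); f=lambda p:np.array(p,float)*[380/800,180/379]+[80,100]-.3
print('sq',rect(c,f([(619,235),(674,312),(600,366),(543,290)]),9),'cube',rect(c,f([(621,274),(649,309),(619,331),(593,301)]),43))
w=dict(np.load("w17.npz")); g=lambda p:np.array(p,float)+[100,90-379]
print('long',rect(w,g([(111,402),(198,402),(192,542),(117,542)]),9),'tri',rect(w,g([(134,440),(175,441),(174,525),(135,526)]),29))
a=cv2.imread("pics/top0.png");b=cv2.imread("pics/topf.png")
for n,(x0,y0,x1,y1) in dict(box=(300,110,350,172),dish=(78,118,127,167),mag=(382,130,460,172)).items():
    d=cv2.phaseCorrelate(*[cv2.cvtColor(i[y0:y1,x0:x1],cv2.COLOR_BGR2GRAY).astype(np.float32) for i in (a,b)]); print(n,np.round(d[0],2))
E
```

```text
sq [444.8, -261.6, 98.1, 97.3, 126.6] cube [443.9, -263.7, 44.4, 39.0, 39.4]
long [450.1, 251.6, 134.0, 74.4, 33.7] tri [449.6, 250.8, 77.5, 34.9, 33.2]
box [ 0.02 -0.06]
dish [-0.01 -0.03]
mag [0.   0.49]
```

```bash
python3 -c "
from bench import r; print(r.hand_in())"
```

```text
the job is handed in; nothing more can be done
None
```

All three specimens are in their own trays, right side up, and the job is handed in at about 32 s of robot time. I parked the trilobite on the middle of the cork mat and let go of it there. Then I moved the pyrite to the square tray, the ammonite to the round tray and the trilobite to the long tray. Each was lowered until the wrist force showed contact, then released.

**Placing, from the last checks:**

| Specimen | Distance from tray centre | Orientation |
|---|---|---|
| Trilobite | about 1 mm | within 0.5° of lengthwise |
| Pyrite | about 2 mm in both the wrist and top views | roughly square with the tray (1 to 3° off by the corner picks) |
| Ammonite | 1 to 4.5 mm | lying flat |

**Disagreements and limits:**
- **Ammonite:** the colour outline put it about 1 mm off centre, but a hand-picked centre put it about 4.5 mm off. The arm hid the round tray in the last top view, so this rests on the wrist view after release.
- **Bystanders:** the slide box and petri dish showed no shift. The magnifier comparison read half a pixel (about 1 mm). The arm never went near it, so I put that down to lighting or noise.
- **Tray positions:** the top and wrist cameras differed by 3 to 5 mm for the trays. I used the wrist values, since they are measured relative to the tool.

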